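# Press a fresh mount under the stage clip, then free it

## Robot

A 6-joint arm with a two-finger parallel gripper is mounted at the origin on the work surface. World frame = base frame: x ahead of the robot, y to its left, z up, the work surface at z = 0. Lengths are in m, angles in rad, forces in N, time in s.
With the tool pointing down it reaches from about 0.375 to 0.975 m from the base axis. Payload 3.8 kg.
Tool frame: the origin (TCP) lies where the fingers leave the gripper's body, on its centre line; the fingertips stand 73 mm ahead of it and the grasp point (between the pads) lies 54 mm ahead of it (nose_length is the distance from the TCP to the fingertips, in m); z points along the fingers, y is the line along which they close (so a half turn about z gives the same grasp; the last joint's range is limited). The gripper opens to 85 mm and grips with 20 to 120 N. Pads are 22 mm wide; open, the fingers measure 114 mm over their backs; the gripper's body (76 mm by 85 mm) begins 54 mm behind the grasp point. The pads swing forward as they close: fully open they stand 13 mm farther back than shut.
Start: joints at [-0.037, 0.264, 1.604, -0, 1.274, -0.037], TCP at [0.675, -0, 0.304] pointing down, gripper open.
Joint ranges: [-2.63, 2.63], [-0.94, 2.18], [0.31, 2.57], [-1.31, 4.45], [0, 2.66], [-2.55, 2.55]. Speed limits (rad/s): [2.57, 2.57, 3.14, 3.14, 3.14, 3.14].

## Interface

Orientations are given as a rotation vector (axis times angle).
In Python, from workcell import read_state, read_camera, calibration, finish_job, look_for, cut_out, tip_of, nose_length gives the robot as it stands.
- The arm moves only by the tool step_arm, never from a script. Its argument "targets" is a list of rows, each a list of 3 entries, a list of its own where there are three numbers: the turn, a rotation vector about the tool's x, y, z in rad, then the shift along the tool's x, y, z in mm, then the finger opening in mm, from 0 to 85.4. In form: [[[ax, ay, az], [x, y, z], grip], ...]. A call has 1 to 5 rows; each row shifts and turns the commanded pose from where the row before left it, along the tool's axes as they then stand; what a row does not reach is not made up. A row lasts 1/12 s, in which the tool goes at most 41.7 mm and 7.16 degrees, less where a joint would pass 70% of its speed; a pose out of reach is approached as far as the arm can. A call with a gripper value outside its range is refused whole. The fingers move at their own pace and stop on an object; "grip_force" is the grip in N (left out, the last holds). Time passes only in rows, so rows that do not move let the fingers close. It gives the time, the measured TCP pose, the force, the opening and the grip force at its end, in the units of the state.
- read_state(): the state, without advancing time (a new reading comes with each control period).
- read_camera(name): name is "scene" or "side" or "wrist"; returns the picture (384x512x3 uint8, red, green, blue); there is no depth.
- calibration(name): a dict with "camera_matrix" (3x3 intrinsics, pixels), "dist_coeffs" ([k1, k2, p1, p2, k3] as OpenCV has them; the pictures are not rectified), "R" (3x3) and "t" (3): a world point X has camera coordinates R X + t. Camera axes: x right, y down, z forward; pixel columns grow to the right and rows downward; lengths in m; the calibration is good to about 2 mm. A picture is of the moment at which its call begins: read the wrist's pose just before it. calibration takes no time and is no camera call; for the wrist camera it gives the pose at the moment of the call.
- finish_job(): hands the job in; it is judged then, once.
Trained networks look in the newest picture that a camera, given by its name, has taken for a name from the list of things; names that differ only in an ending like _2 or _b are one class to them, and where a whole thing is asked for, a point or a joint stands for the part that bears it (a point fixed in the world has none). Each returns a list of dicts, best first, with "score" (0 to 1); they miss things now and then, are a little off and sometimes report something else, mostly with a low value. They report only what shows in the picture. A call takes as long as a camera call. They do not tell look-alikes from the thing itself.
- look_for(camera, query): "extent" ([left, top, right, bottom] in pixels, round what is visible of it).
- cut_out(camera, query): "region" (384x512 bool, what is visible of it) and "extent" ([left, top, right, bottom] in pixels, round what is visible of it).
- tip_of(camera, query): "at" ([row, column] in pixels: a listed point, or the origin of a listed thing).
The state is a dict: "time": time; "q": joint angles; "joint_vel": joint speeds; "joint_torque": joint torques, N m; "tool_pos": TCP position; "tcp_rot": TCP orientation; "wrist_force": force on the tool from outside, world axes, zero at the start; "torque": the same for the moment, N m; "width": opening from 0.0 (shut) to 1.0 (fully open); "grip_force": force on a finger pad.
Only numpy, scipy, OpenCV 4.12 (cv2) and the standard library are available. Lean on these libraries where they do the work, as an engineer would, in place of code of your own. Each camera call takes 0.05 s, during which the arm holds its last target. There are 200 camera calls.

## Task

One of the two slide boards holds a glass slide with a fresh mount. Swing that board's spring clip round its pivot screw until its foot sits on the slide, keep it there for about two seconds, then swing it well clear of the slide again and let go, so that the slide can be lifted out. Leave the slide lying in its recess and do not move the clip of the empty board.

Things in the scene. Friction and masses are not known exactly. Their poses are not given: they have to be found in the camera images.
- clip (a joint): Angle of the slide board's clip, a 12 mm wide steel arm turning level on a brass-headed pivot screw; it stays where left. 0: arm square across the slide. Positive: away from the slide, counter-clockwise from above. Stops -0.25 and 1.5; starts 0.8 to 1.3. From -0.2 to 0.25 its foot is on the slide; above 0.5 none of it is over the slide. Needs 1 N, up to 8 N as the foot climbs the slide's edge.
- clip_foot (a point): Underside of that clip's foot, a sprung 16 mm steel ball (presses 1 N), 18 mm above the bench. x points along the arm: the pivot axis is at x = -70 mm, and at x = -22 mm stands a round steel thumb post, 12 mm thick, its top 55 mm and its foot 27 mm above the bench (12 mm above the board), to pinch from above (it may turn in the fingers) or push.
- slide: Glass slide 26 x 76 x 4 mm, white frosted end, small green mount; loose in a recess with a 2.5 mm high rim on a fixed black board, 140 x 170 mm, 15 mm thick, turned up to 30 degrees either way. Origin: centre of its underside, 15 mm above the bench; y along its length, frosted end at -y. With the clip at 0 its foot stands 15 mm from the slide's centre towards +y.
- spare_foot (a point): The same foot point on the identical clip of the other, identical board, whose recess is empty. Leave that clip as it is.
Mind the look-alikes: they are no part of the job. What is shaped like the part that bears clip but turquoise is not meant.

How it is judged:
By the outcome, as a careful person would: the job done as asked, in the order asked, and still so for the second after the job is handed in, with the robot touching nothing.
It also fails if it takes over 37 s, if anything falls off the work surface, if the arm or the gripper's body presses on something with over 40 N, if the wrist force passes 120 N, or if a joint passes its speed limit or range.

## Working session

There is one attempt and no reset: what is moved stays moved. The work goes in short steps, Python scripts to look and compute and a tool call to move; the robot and the scene stay as the last step left them, time stands still between calls to the robot, and variables do not carry over. Pictures are saved under pics/ and viewed, at most 10 in all, crops included, and the job is handed in when it is done.

Besides the shell and the picture viewer there is one more tool, called as a command line: name --argument value ..., lists and objects as JSON in quotes. step_arm: Moves the arm, as the interface text tells. Its arguments: {"type":"object","properties":{"targets":{"type":"array","items":{"type":"array"}},"grip_force":{"type":"number"}},"required":["targets"]}

```bash
mkdir -p pics; ls; cat > h.py <<'E'
import numpy as np, cv2, json
from workcell import *
def ray(cam,row,col,z):
    c=calibration(cam);K=np.array(c["camera_matrix"],float);d=np.array(c["dist_coeffs"],float);R=np.array(c["R"]);t=np.array(c["t"])
    u=cv2.undistortPoints(np.array([[[col,row]]],float),K,d)[0,0]
    C=-R.T@t;v=R.T@np.array([u[0],u[1],1]);return C+v*(z-C[2])/v[2]
def px(cam,X):
    c=calibration(cam)
    p,_=cv2.projectPoints(np.array(X,float).reshape(-1,1,3),cv2.Rodrigues(np.array(c["R"],float))[0],np.array(c["t"],float),np.array(c["camera_matrix"],float),np.array(c["dist_coeffs"],float));return p[:,0]
E
python3 - <<'E'
from h import *
ims=[]
for n in ("scene","side","wrist"):
    im=read_camera(n);cv2.imwrite(f"pics/{n}0.png",im[:,:,::-1])
    ims.append(im)
    for q in ("clip_foot","slide"):
        for r in tip_of(n,q)[:4]: print(n,q,r["at"],round(r["score"],2),ray(n,*r["at"],.018 if q=="clip_foot" else .015).round(3))
cv2.imwrite("pics/a.png",cv2.resize(np.hstack(ims[:2])[:,:,::-1],(800,300)))
s=read_state();print(s["time"],s["tcp_rot"],nose_length() if callable(nose_length) else nose_length)
E
```

```text
pics
scene clip_foot [191.0, 364.2] 0.71 [0.198 0.321 0.018]
scene clip_foot [262.5, 312.3] 0.59 [0.537 0.282 0.018]
side clip_foot [160.6, 275.4] 0.56 [0.534 0.281 0.018]
side clip_foot [175.9, 173.5] 0.43 [0.202 0.316 0.018]
side slide [172.2, 287.8] 0.56 [0.543 0.206 0.015]
wrist slide [3.7, 141.9] 0.96 [0.545 0.187 0.015]
0.45 [-2.22136661e+00 -2.22135402e+00  2.03240463e-04] 0.0726
```

View pics/scene0.png

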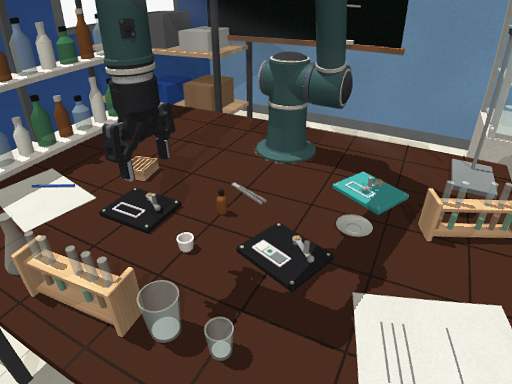

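View pics/side0.png

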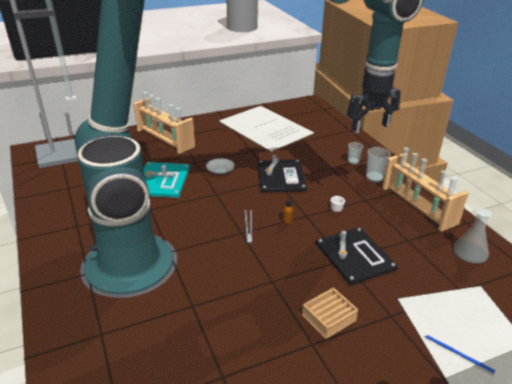

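The slide board is near (0.54, 0.21), at scene (285,253) and side (282,176). The empty board is at scene (140,209), and the turquoise look-alike is at scene (370,190). I'll take a closer look with the wrist camera.

step_arm --targets '[[[0,0,0],[25,-25,0],85],[[0,0,0],[25,-25,0],85],[[0,0,0],[25,-25,0],85],[[0,0,0],[25,-25,0],85],[[0,0,0],[25,-25,0],85]]'

```text
time: 0.87
tool_pos: [0.5488, 0.1258, 0.3039]
tcp_rot: [2.222, 2.221, 0.0]
wrist_force: [0.6, 0.0, 0.7]
width: 0.995
grip_force: 0.0
```

```bash
python3 - <<'E'
from h import *
n="wrist"
im=read_camera(n);cv2.imwrite(f"pics/w1.png",im[:,:,::-1])
for q in ("clip_foot","slide"):
    for r in tip_of(n,q)[:4]: print(n,q,r["at"],round(r["score"],2),ray(n,*r["at"],.018 if q=="clip_foot" else .015).round(3))
for r in cut_out(n,"slide")[:2]:
    m=r["region"].astype(np.uint8);P=cv2.findContours(m,0,1)[0];P=max(P,key=len)[:,0]
    W=np.array([ray(n,y,x,.019)[:2] for x,y in P],np.float32)*1000
    print(r["score"],r["extent"],cv2.minAreaRect(W))
s=read_state();print(s["time"],s["tool_pos"],s["tcp_rot"])
E
```

```text
wrist clip_foot [40.4, 239.2] 0.59 [0.528 0.276 0.018]
wrist slide [116.1, 248.4] 0.81 [0.541 0.187 0.015]
0.6 [230.3, 84.3, 268.8, 144.5] ((546.0362548828125, 187.30189514160156), (76.2821273803711, 26.06888771057129), 70.51929473876953)
1.0667 [0.54962122 0.1256376  0.30433151] [2.21852356e+00 2.22301372e+00 1.08298907e-03]
```

View pics/w1.png

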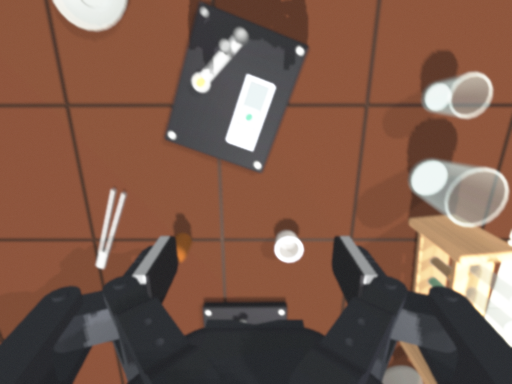

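The wrist view shows the slide at about (250,113), with the clip pivot at (201,82) and the clip pointing up and right. The fitted slide rectangle is 76.3 x 26.1 mm, which matches the given size. I'll move closer to get the pivot and post.

step_arm --targets '[[[0,0,0],[30,-5,10],85],[[0,0,0],[30,-5,10],85],[[0,0,0],[25,-5,10],85],[[0,0,0],[0,0,0],85]]'

```text
time: 1.4
tool_pos: [0.5344, 0.2123, 0.2716]
tcp_rot: [-2.218, -2.221, 0.003]
wrist_force: [-0.8, -0.6, -0.4]
width: 0.998
grip_force: 0.0
```

```bash
python3 - <<'E'
from h import *
n="wrist"
im=read_camera(n)
for q in ("clip_foot","slide"):
    for r in tip_of(n,q)[:4]: print(n,q,r["at"],round(r["score"],2),ray(n,*r["at"],.018 if q=="clip_foot" else .015).round(4))
for r in cut_out(n,"slide")[:1]:
    m=r["region"].astype(np.uint8);P=cv2.findContours(m,0,1)[0];P=max(P,key=len)[:,0]
    W=np.array([ray(n,y,x,.019)[:2] for x,y in P],np.float32)*1000
    print(r["score"],r["extent"],cv2.minAreaRect(W))
s=read_state();print(s["time"],s["tool_pos"],s["tcp_rot"],s["q"])
c=px(n,[.52,.21,.02])[0];x,y=[int(v) for v in np.clip(c-[90,70],0,[512-180,384-140])]
print(x,y)
cv2.imwrite("pics/w2.png",cv2.resize(im[y:y+140,x:x+180,::-1],None,fx=4,fy=4,interpolation=2))
E
```

```text
wrist clip_foot [114.7, 254.1] 0.94 [0.5356 0.2734 0.018 ]
wrist slide [183.7, 262.1] 0.91 [0.5466 0.1874 0.015 ]
0.83 [243.5, 153.6, 282.9, 215.4] ((547.9172973632812, 183.33856201171875), (78.26367950439453, 27.778535842895508), 69.57359313964844)
1.6 [0.53607086 0.20901103 0.2742289 ] [2.22183025e+00 2.21974037e+00 3.90821447e-04] [ 3.28820912e-01  9.71829701e-02  1.85502256e+00 -7.79319981e-04
  1.18875523e+00  3.30052280e-01]
150 97
```

View pics/w2.png

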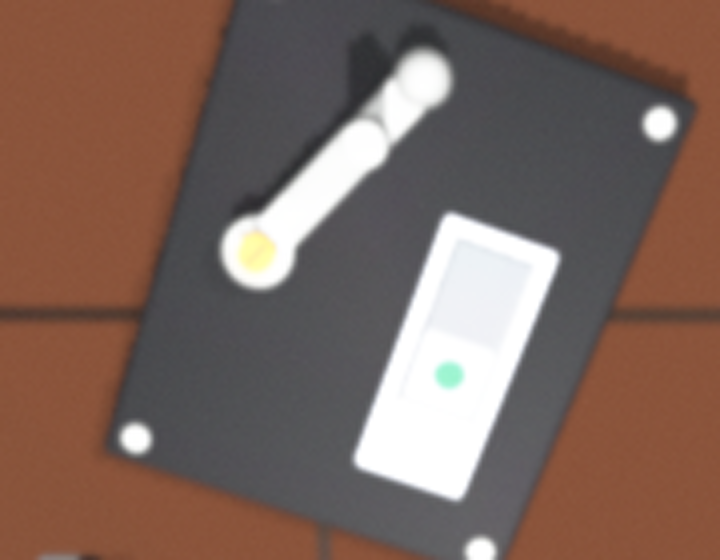

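The crop shows the pivot at (257,252), the post top near (365,142), the foot at (424,78) and the frosted end at the bottom. Next I'll compute their positions.

```bash
python3 - <<'E'
from h import *
n="wrist"
f=lambda x,y,z:ray(n,97+y/4,150+x/4,z)
for z in (.024,.03,.035): print("pivot",z,f(257,252,z).round(4))
print("foot",f(424,78,.026).round(4)); print("post",f(364,141,.055).round(4))
p=f(257,252,.03)[:2];q=f(424,78,.026)[:2];print(np.linalg.norm(q-p),np.degrees(np.arctan2(*(q-p)[::-1])))
a=np.deg2rad(70);print("pred pivot",np.array([.547,.1865])+.015*np.array([np.cos(a),np.sin(a)])-.07*np.array([np.sin(a),-np.cos(a)]))
E
```

```text
pivot 0.024 [0.4882 0.2198 0.024 ]
pivot 0.03 [0.4891 0.221  0.03  ]
pivot 0.035 [0.4899 0.222  0.035 ]
foot [0.5388 0.271  0.026 ]
post [0.5227 0.256  0.055 ]
0.07051117533165852 45.16315278844778
pred pivot [0.48635182 0.2245368 ]
```

step_arm --targets '[[[0,0,0.12],[0,0,0],50],[[0,0,0.12],[0,0,0],50],[[0,0,0.12],[0,0,0],50],[[0,0,0.12],[0,0,0],50],[[0,0,0.12],[0,0,0],50]]'

```text
time: 2.02
tool_pos: [0.5361, 0.2085, 0.2748]
tcp_rot: [2.784, 1.454, 0.002]
wrist_force: [0.2, -0.4, 0.7]
width: 0.584
grip_force: 0.0
```

step_arm --targets '[[[0,0,0.12],[0,0,0],50],[[0,0,0.12],[0,0,0],50],[[0,0,0.12],[0,0,0],50],[[0,0,0.12],[0,0,0],50],[[0,0,0.12],[0,0,0],50]]'

```text
time: 2.43
tool_pos: [0.5361, 0.2085, 0.2748]
tcp_rot: [3.09, 0.567, 0.003]
wrist_force: [-0.5, -0.5, 0.1]
width: 0.585
grip_force: 0.0
```

step_arm --targets '[[[0,0,0.1],[0,0,0],50],[[0,0,0],[0,0,0],50],[[0,0,0],[0,0,0],50]]'

```text
time: 2.68
tool_pos: [0.5358, 0.2089, 0.2746]
tcp_rot: [3.113, 0.426, 0.002]
wrist_force: [0.5, 0.1, -0.5]
width: 0.585
grip_force: 0.0
```

```bash
cat >> h.py <<'E'
from scipy.spatial.transform import Rotation as Ro
PIV=np.array([.4882,.2225]);A0=-20.
def post(th): a=np.deg2rad(A0)+th; return PIV+.048*np.array([np.cos(a),np.sin(a)])
def to(X):
    s=read_state();R=Ro.from_rotvec(s["tcp_rot"]).as_matrix()
    return (R.T@(np.array(X)-s["tool_pos"])*1000).round(1)
E
python3 - <<'E'
from h import *
s=read_state();print(s["time"],s["tool_pos"],s["q"]);print(Ro.from_rotvec(s["tcp_rot"]).as_matrix().round(3))
print(to([.5225,.256,.15]),to([.5225,.256,.106]))
E
```

```text
2.6833 [0.53582855 0.20891667 0.27455139] [ 3.28586233e-01  9.61742124e-02  1.85551217e+00 -2.94390035e-04
  1.18877103e+00  1.62757414e+00]
[[ 0.963  0.269  0.001]
 [ 0.269 -0.963  0.   ]
 [ 0.001  0.    -1.   ]]
[ -0.3 -49.  124.5] [ -0.4 -49.  168.5]
```

step_arm --targets '[[[0,0,0],[0,-25,25],50],[[0,0,0],[0,-24,30],50],[[0,0,0],[0,0,35],50],[[0,0,0],[0,0,34],50],[[0,0,0],[0,0,0],50]]'

```text
time: 3.1
tool_pos: [0.5174, 0.255, 0.1427]
tcp_rot: [3.108, 0.428, -0.02]
wrist_force: [-2.2, -2.1, -1.5]
width: 0.582
grip_force: 0.0
```

```bash
python3 - <<'E'
from h import *
im=read_camera("wrist")
cv2.imwrite("pics/w3.png",im[:,:,::-1])
s=read_state();R=Ro.from_rotvec(s["tcp_rot"]).as_matrix()
print(s["tool_pos"],"tip px",px("wrist",np.array(s["tool_pos"])+R[:,2]*(s["tool_pos"][2]-.055)),"pred post",px("wrist",[.5225,.256,.055]))
E
```

```text
[0.51906376 0.25560609 0.14593417] tip px [[253.03270348 225.85155635]] pred post [[253.65946128 219.96808672]]
```

View pics/w3.png

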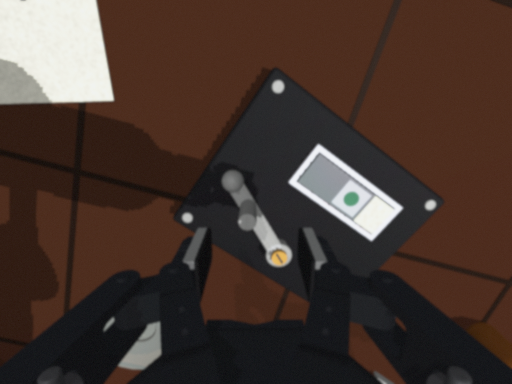

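The post top is at about (248,221), against a prediction of (254,220). That puts it about 3 mm off and well between the fingers, so I'll correct the pose and go down.

```bash
python3 - <<'E'
from h import *
p=ray("wrist",221,248,.055);print(p,p[:2]-PIV,np.linalg.norm(p[:2]-PIV), ray("wrist",257,279,.03))
s=read_state();print(s["time"],s["tool_pos"])
print(to([p[0],p[1],.106]), to([.5215,.257,.106]))
E
```

```text
[0.52078529 0.25938139 0.055     ] [0.03258529 0.03688139] 0.04921420809817677 [0.48584022 0.22482478 0.03      ]
3.15 [0.51906376 0.25560609 0.14593417]
[ 3.  -3.2 39.9] [ 3.1 -0.7 39.9]
```

step_arm --targets '[[[0,0,0],[2,-3,20],50],[[0,0,0],[1,0,20],50],[[0,0,0],[0,0,0],50],[[0,0,0],[0,0,0],50]]'

```text
time: 3.48
tool_pos: [0.5247, 0.2607, 0.1113]
tcp_rot: [-3.113, -0.424, -0.001]
wrist_force: [0.4, 0.3, 1.0]
width: 0.584
grip_force: 0.0
```

step_arm --targets '[[[0,0,0],[0,0,0],5],[[0,0,0],[0,0,0],5],[[0,0,0],[0,0,0],5],[[0,0,0],[0,0,0],5],[[0,0,0],[0,0,0],5]]' --grip_force 30

```text
time: 3.9
tool_pos: [0.5252, 0.2614, 0.1118]
tcp_rot: [-3.112, -0.424, -0.005]
wrist_force: [-0.5, 0.4, 6.8]
width: 0.123
grip_force: 29.4
```

```bash
sed -i 's/PIV=.*;A0/PIV=np.array([.4866,.2242]);A0/' h.py; python3 - <<'E'
from h import *
s=read_state();print(s["time"],s["tool_pos"],s["wrist_force"],s["width"]*85.4,s["grip_force"])
v=np.array(s["tool_pos"][:2])-PIV;print(np.linalg.norm(v),np.arctan2(v[1],v[0])+np.deg2rad(20))
z=s["tool_pos"][2]
p0=np.array(s["tool_pos"]);R=Ro.from_rotvec(s["tcp_rot"]).as_matrix();prev=p0
for th in np.arange(1.05,-.01,-.1)-.0: 
    X=np.array([*post(th),z]);print(round(th,2),((R.T@(X-prev))*1000).round(1));prev=X
E
```

```text
3.9 [0.52517725 0.26138015 0.11180269] [-0.54915055  0.41302085  6.77369691] 10.490735861197178 29.35574769973755
0.05357767965942799 1.116024318053663
1.05 [-3.5  5.5 -0. ]
0.95 [1.8 4.5 0. ]
0.85 [1.3 4.6 0. ]
0.75 [0.9 4.7 0. ]
0.65 [ 0.4  4.8 -0. ]
0.55 [-0.1  4.8 -0. ]
0.45 [-0.6  4.8 -0. ]
0.35 [-1.   4.7 -0. ]
0.25 [-1.5  4.6 -0. ]
0.15 [-2.   4.4 -0. ]
0.05 [-2.4  4.2 -0. ]
```

step_arm --targets '[[[0,0,0],[-1,4,0],5],[[0,0,0],[0,5,0],5],[[0,0,0],[0.5,5,0],5],[[0,0,0],[0.5,5,0],5],[[0,0,0],[0,5,0],5]]'

```text
time: 4.32
tool_pos: [0.5347, 0.2401, 0.1123]
tcp_rot: [-3.109, -0.423, -0.018]
wrist_force: [8.3, 7.7, -1.9]
width: 0.126
grip_force: 29.9
```

```bash
cat > st.py <<'E'
from h import *
s=read_state();print(s["time"],s["tool_pos"],s["wrist_force"],s["width"]*85.4,s["grip_force"])
v=np.array(s["tool_pos"][:2])-PIV;print(np.linalg.norm(v),np.arctan2(v[1],v[0])+np.deg2rad(20))
for th in (.9,.7,.5,.25,0): print(th,to([*post(th),s["tool_pos"][2]]))
E
python3 st.py
```

```text
4.3167 [0.53471132 0.24014842 0.11226743] [ 8.29739034  7.70393282 -1.90222079] 10.734268615304421 29.88271951675415
0.05068580296702308 0.6691564036326012
0.9 [ -4.5 -10.8  -0. ]
0.7 [-2.8 -1.3 -0. ]
0.5 [-3.   8.2 -0.1]
0.25 [-5.9 19.9 -0.1]
0 [-11.5  30.4  -0.2]
```

step_arm --targets '[[[0,0,0],[-1,5,0],5],[[0,0,0],[-1,5,0],5],[[0,0,0],[-2,5,0],5],[[0,0,0],[-2,5,0],5],[[0,0,0],[-2,4,0],5]]'

```text
time: 4.73
tool_pos: [0.5323, 0.2137, 0.112]
tcp_rot: [-3.11, -0.422, -0.012]
wrist_force: [3.8, 6.4, 0.4]
width: 0.12
grip_force: 30.2
```

```bash
python3 st.py
```

```text
4.7333 [0.53226814 0.21374571 0.11204761] [3.77350455 6.42433732 0.37559957] 10.21662460345962 30.19165813922882
0.04684944954674455 0.1240246735026091
0.9 [  4.9 -35.6   0.1]
0.7 [  6.6 -26.1   0.1]
0.5 [  6.4 -16.6   0.1]
0.25 [ 3.5 -4.9  0. ]
0 [-2.1  5.6 -0. ]
```

Two more small steps to reach about 0, then I'll check visually.

step_arm --targets '[[[0,0,0],[-1,2.5,0],5],[[0,0,0],[-1,2,0],5],[[0,0,0],[0,0,0],5],[[0,0,0],[0,0,0],5]]'

```text
time: 5.07
tool_pos: [0.5298, 0.2082, 0.1118]
tcp_rot: [-3.112, -0.424, -0.005]
wrist_force: [1.1, 0.8, 8.3]
width: 0.116
grip_force: 31.0
```

```bash
python3 st.py; python3 - <<'E'
from h import *
im=read_camera("wrist");sc=read_camera("side")
w=np.hstack([cv2.resize(im[60:360,130:430],(400,400)),cv2.resize(sc[110:210,230:330],(400,400),interpolation=2)])
cv2.imwrite("pics/w4.png",w[:,:,::-1])
E
```

```text
5.0667 [0.52977074 0.2081538  0.11178587] [1.10826841 0.78200915 8.2759558 ] 9.943588126777522 30.95708727836609
0.046056411595589215 -0.006801056583975562
0.9 [  8.8 -40.3   0. ]
0.7 [ 10.5 -30.8   0. ]
0.5 [ 10.4 -21.3   0. ]
0.25 [ 7.5 -9.7  0. ]
0 [1.8 0.9 0. ]
```

View pics/w4.png

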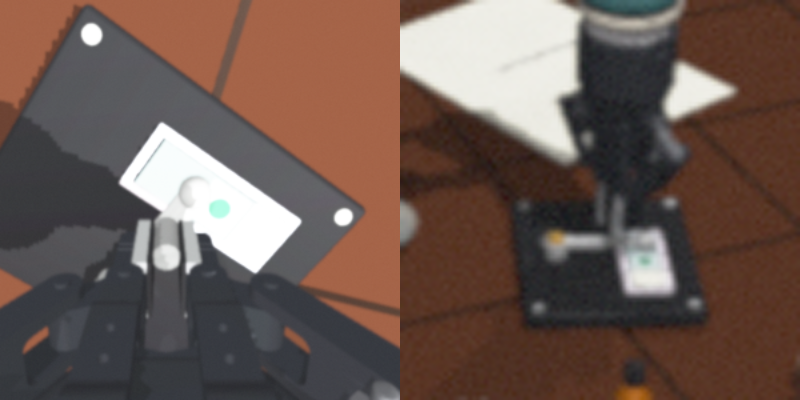

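The foot is on the slide beside the mount, at (195,190) in the left crop. I'll hold it there for about 2 s.

step_arm --targets '[[[0,0,0],[0,0,0],5],[[0,0,0],[0,0,0],5],[[0,0,0],[0,0,0],5],[[0,0,0],[0,0,0],5],[[0,0,0],[0,0,0],5]]'

```text
time: 5.58
tool_pos: [0.5298, 0.2082, 0.1118]
tcp_rot: [-3.112, -0.425, -0.005]
wrist_force: [0.0, 1.7, 8.6]
width: 0.12
grip_force: 31.0
```

step_arm --targets '[[[0,0,0],[0,0,0],5],[[0,0,0],[0,0,0],5],[[0,0,0],[0,0,0],5],[[0,0,0],[0,0,0],5],[[0,0,0],[0,0,0],5]]'

```text
time: 6.0
tool_pos: [0.5298, 0.2081, 0.1118]
tcp_rot: [-3.112, -0.425, -0.005]
wrist_force: [0.5, 0.4, 8.8]
width: 0.119
grip_force: 31.0
```

step_arm --targets '[[[0,0,0],[0,0,0],5],[[0,0,0],[0,0,0],5],[[0,0,0],[0,0,0],5],[[0,0,0],[0,0,0],5],[[0,0,0],[0,0,0],5]]'

```text
time: 6.42
tool_pos: [0.5298, 0.2081, 0.1118]
tcp_rot: [-3.112, -0.425, -0.005]
wrist_force: [0.7, 1.6, 8.5]
width: 0.123
grip_force: 31.0
```

step_arm --targets '[[[0,0,0],[0,0,0],5],[[0,0,0],[0,0,0],5],[[0,0,0],[0,0,0],5],[[0,0,0],[0,0,0],5],[[0,0,0],[0,0,0],5]]'

```text
time: 6.83
tool_pos: [0.5298, 0.2082, 0.1118]
tcp_rot: [-3.112, -0.425, -0.005]
wrist_force: [1.0, 0.5, 8.5]
width: 0.12
grip_force: 31.0
```

step_arm --targets '[[[0,0,0],[2,-4,0],5],[[0,0,0],[2,-5,0],5],[[0,0,0],[2,-5,0],5],[[0,0,0],[1.5,-5,0],5],[[0,0,0],[1,-5,0],5]]'

```text
time: 7.25
tool_pos: [0.5347, 0.2326, 0.112]
tcp_rot: [3.111, 0.427, 0.016]
wrist_force: [10.7, -4.2, -0.7]
width: 0.122
grip_force: 30.4
```

```bash
python3 st.py
```

```text
7.25 [0.5346855  0.23258158 0.11197416] [10.73770475 -4.19758689 -0.68653399] 10.426524047709758 30.38409322500229
0.04881051043262753 0.5216377842874476
0.9 [ -2.4 -18.1  -0.1]
0.7 [-0.7 -8.6 -0. ]
0.5 [-0.9  1.  -0. ]
0.25 [-3.8 12.6  0. ]
0 [-9.6 23.1 -0. ]
```

step_arm --targets '[[[0,0,0],[0,-5,0],5],[[0,0,0],[-0.5,-5,0],5],[[0,0,0],[-1,-5,0],5],[[0,0,0],[-1.5,-4,0],5],[[0,0,0],[-1.5,-3,0],5]]'

```text
time: 7.67
tool_pos: [0.5237, 0.2544, 0.112]
tcp_rot: [-3.111, -0.425, -0.015]
wrist_force: [10.2, 2.4, -0.5]
width: 0.119
grip_force: 30.3
```

step_arm --targets '[[[0,0,0],[0,0,0],5],[[0,0,0],[0,0,0],5],[[0,0,0],[0,0,0],40],[[0,0,0],[0,0,0],40],[[0,0,0],[0,0,0],40]]'

```text
time: 8.08
tool_pos: [0.5186, 0.2524, 0.109]
tcp_rot: [3.112, 0.424, -0.005]
wrist_force: [-0.3, -0.1, -0.8]
width: 0.469
grip_force: 0.0
```

```bash
python3 st.py
```

```text
8.0833 [0.51864463 0.25241378 0.10899349] [-0.31214998 -0.07238554 -0.83168593] 40.048130126021334 0.0
0.042695153209057084 1.0709757309044707
0.9 [ 7.7  5.3 -0. ]
0.7 [ 9.4 14.8 -0. ]
0.5 [ 9.2 24.4 -0. ]
0.25 [ 6.3 36.   0. ]
0 [ 0.6 46.5  0. ]
```

Released. I'll retreat straight up, then back off and look.

step_arm --targets '[[[0,0,0],[0,0,-20],40],[[0,0,0],[0,0,-35],40],[[0,0,0],[0,0,-40],40],[[0,0,0],[0,0,-40],40],[[0,0,0],[0,0,0],40]]'

```text
time: 8.5
tool_pos: [0.5235, 0.2546, 0.2538]
tcp_rot: [-3.109, -0.424, -0.02]
wrist_force: [1.3, 0.4, 1.9]
width: 0.469
grip_force: 0.0
```

```bash
python3 - <<'E'
from h import *
im=read_camera("wrist");cv2.imwrite("pics/w5.png",im[:,:,::-1])
for q in ("clip_foot","slide"):
    for r in tip_of("wrist",q)[:2]: print(q,r["at"],r["score"],ray("wrist",*r["at"],.018 if q!="slide" else .015))
s=read_state();print(s["time"],s["tool_pos"],s["wrist_force"])
E
```

```text
clip_foot [157.0, 246.3] 0.67 [0.53828688 0.26682349 0.018     ]
slide [174.3, 308.8] 0.69 [0.53593242 0.19098645 0.015     ]
8.65 [0.51944421 0.25278965 0.24485397] [-0.145415   -0.36517637 -0.18777186]
```

View pics/w5.png

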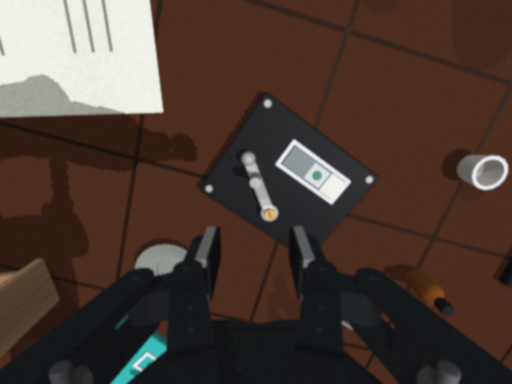

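The clip is well clear of the slide, with its foot at (248,158). The slide lies in its recess at (313,171), and nothing is touching.

```bash
python3 -c "
from workcell import *
print(finish_job())"
```

```text
the job is handed in; nothing more can be done
None
```

I swung the clip onto the slide, held it there for about 2.2 s, swung it back to roughly 1 rad (well clear) and released it. The slide is still in its recess, I never went near the empty board's clip, and I handed the job in at about 8.7 s.

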